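# Dock the vial rack in the code reader's loading corner

### The arm

A 6-joint arm with a two-finger parallel gripper is mounted at the origin on the work surface. World frame = base frame: x ahead of the robot, y to its left, z up, the work surface at z = 0. Lengths are in m, angles in rad, forces in N, time in s.
With the tool pointing down it reaches from about 0.15 to 0.775 m from the base axis. Payload 6.1 kg.
Tool frame: the origin (TCP) lies between the finger pads; the fingertips stand 19 mm ahead of it and the grasp point (between the pads) is the TCP (tip_extent is the distance from the TCP to the fingertips, in m); z points along the fingers, y is the line along which they close (so a half turn about z gives the same grasp; the last joint's range is limited). The gripper opens to 85 mm and grips with 20 to 120 N. Pads are 22 mm wide; open, the fingers measure 114 mm over their backs; the gripper's body (76 mm by 85 mm) begins 54 mm behind the grasp point. The pads swing forward as they close: fully open they stand 13 mm farther back than shut.
Start: joints at [1.224, 0.126, -0.04, 1.405, 0, 1.571], TCP at [0.178, 0.494, 0.25] pointing down, gripper open.
Joint ranges: [-2.72, 2.72], [-0.95, 1.95], [-1.27, 1.35], [-1.78, 2.02], [-1.46, 1.47], [-3.14, 3.14]. Speed limits (rad/s): [2.39, 2.39, 3.01, 3.14, 3.14, 3.14].

### API

Orientations are given as a unit quaternion [x, y, z, w].
In Python, from cell import * gives the robot as it stands.
- The arm moves only by the tool servo_tool, never from a script. Its argument "targets" is a list of rows, each an object with "jaw": the opening, from 0 (shut) to 1 (fully open); "slide": the shift along the world's x, y, z in cm, a list of three; "yaw": the turn about the world's z in degrees. In form: [{"jaw": jaw, "slide": [x, y, z], "yaw": yaw}, ...]. A call has 1 to 12 rows; each row is the pose to reach, as a shift and turn from the pose commanded when the call began; what a row does not reach only later rows make up. A row lasts 1/10 s, in which the tool goes at most 50 mm and 8.59 degrees, less where a joint would pass 70% of its speed; a pose out of reach is approached as far as the arm can. A call with a gripper value outside its range is refused whole. The fingers move at their own pace and stop on an object; the grip force is fixed at half the most. Time passes only in rows, so rows that repeat a pose let the fingers close. It gives the time, the measured TCP pose, the force, the opening and the grip force at its end, in the units of the state.
- state(): the state, without advancing time (a new reading comes with each control period).
- get_image(name): name is "scene" or "top" or "wrist"; returns a dict with "frame" (480x640x3 uint8, red, green, blue), "vertical_fov" (degrees; the focal length in pixels is half the picture's height over the tangent of half this angle, whatever the lens; pixels are square), "cx", "cy" (the principal point, pixels), "cam_to_world" (4x4, takes a point from camera to world coordinates). Camera axes: x right, y down, z forward; pixel columns grow to the right and rows downward; lengths in m; the calibration is good to about 2 mm. A picture is of the moment at which its call begins. There is no depth.
- hand_in(): hands the job in; it is judged then, once.
The state is a dict: "time_s": time; "q": joint angles; "qvel": joint speeds; "effort": joint torques, N m; "position": TCP position; "eef_rot": TCP orientation; "wrist_force": force on the tool from outside, world axes, zero at the start; "ft_torque": the same for the moment, N m; "grip_width": opening from 0.0 (shut) to 1.0 (fully open); "grip_force": force on a finger pad.
Only numpy, scipy, OpenCV 4.12 (cv2) and the standard library are available. Lean on these libraries where they do the work, as an engineer would, in place of code of your own. Each camera call takes 0.05 s, during which the arm holds its last target. There are 200 camera calls.

### The job

Push the small red rack with the black-capped vials along the bench to the code reader: first straight back until its long side lies flush against the long aluminium rail, then sideways along the rail until its end is snug against the short end stop beside the white reader, still flush with the rail. Only push it with the fingers: it must stay down on the bench, never lifted or tipped. Leave the blue-capped rack and all the loose glassware and tools where they are, and finish with the hand clear of everything.

Things in the scene. Friction and masses are not known exactly. Their poses are not given: they have to be found in the camera images.
- black_rack: Loose red vial rack with black caps, to be pushed; 0.25 to 0.5 kg, slides at a few newtons. Block 60 (its x) x 120 (its y) x 26 mm high; its fixed vials reach 47 mm above the bench, inset 6 to 9 mm from the block's sides. Origin: centre of its underside. Starts in front of the rail, long sides within 0.3 rad of parallel to it; the black and blue racks may be swapped.
- station: Loading corner, fixed: two aluminium rails 12 mm thick, 25 mm high. Origin on the bench at the inside corner where their stop faces meet. Long rail's face: plane x = 0 of this frame, y = 0 to -460 mm, facing -x (to the robot). Short end stop's face: plane y = 0, x = 0 to -75 mm, facing -y. White reader housing behind the end stop: x = -75 to 30, y = 12 to 112 mm, 110 mm high.
- home (a point): Point on the bench at the centre of the place outlined by flat yellow lines in the loading corner, at x = -30, y = -60 mm of the corner's frame: the rack's origin is here, its y axis along the long rail, when it is fully home.
- blue_rack: Bystander: a rack like the black-capped one, same size and origin, but with blue caps.
- jar: Bystander: clear jar with white cap, 28 mm diameter, 58 mm high; origin at the centre of its underside.
- green_jar: Bystander: green jar with white cap, 28 mm diameter, 58 mm high; origin at the centre of its underside.
- vial: Bystander: single loose glass vial with black cap, 15 mm diameter, 45 mm high; origin at the centre of its underside.
- amber_bottle: Bystander: amber glass bottle, 64 mm diameter, 120 mm high; origin at the centre of its underside.
- beaker: Bystander: glass beaker, 66 mm diameter, 80 mm high; origin at the centre of its underside.
- spatula: Bystander: spatula lying on the bench, 190 mm long along its x, handle to -x.
Not all that is in view belongs to the job. What is shaped like the black_rack but purple or yellow is not meant.

How it is judged:
By the outcome, as a careful person would: the job done as asked, in the order asked, and still so for the second after the job is handed in, with the robot touching nothing.
It also fails if it takes over 61 s, if anything falls off the work surface, if the arm or the gripper's body presses on something with over 40 N, if the wrist force passes 120 N, or if a joint passes its speed limit or range.

## Working session

There is one attempt and no reset: what is moved stays moved. The work goes in short steps, Python scripts to look and compute and a tool call to move; the robot and the scene stay as the last step left them, time stands still between calls to the robot, and variables do not carry over. Pictures are saved under pics/ and viewed, at most 10 in all, crops included, and the job is handed in when it is done.

Besides the shell and the picture viewer there is one more tool, called after "Call:" by a JSON object that holds its "method" and its "body", one argument or row to a line. servo_tool: Moves the arm, as the interface text tells. Its arguments: {"type":"object","properties":{"targets":{"type":"array","items":{"type":"object","properties":{"jaw":{"type":"number"},"slide":{"type":"array","items":{"type":"number"}},"yaw":{"type":"number"}}}}},"required":["targets"]}

```bash
mkdir -p pics; cat > h.py <<'E'
from cell import *
import numpy as np, cv2
def snap(n,f):
    d=get_image(n); cv2.imwrite('pics/'+f,d['frame'][:,:,::-1]); np.save('pics/'+f+'.npy',d,allow_pickle=True); return d
def load(f): return np.load('pics/'+f+'.npy',allow_pickle=True).item()
def px2w(d,u,v,z):
    f=240/np.tan(np.radians(d['vertical_fov'])/2)
    T=np.array(d['cam_to_world']); r=T[:3,:3]@np.array([(u-d['cx'])/f,(v-d['cy'])/f,1]); o=T[:3,3]
    return o+r*(z-o[2])/r[2]
def w2px(d,p):
    f=240/np.tan(np.radians(d['vertical_fov'])/2); T=np.array(d['cam_to_world'])
    c=T[:3,:3].T@(np.array(p)-T[:3,3]); return c[:2]/c[2]*f+[d['cx'],d['cy']]
E
python3 - <<'E'
from h import *
for n in('top','scene'):
    d=snap(n,n+'0.png'); print(np.round(d['cam_to_world'],3),d['vertical_fov'],d['cx'],d['cy'])
s=state();print(s['time_s'],s['position'],s['eef_rot'],s['grip_width'])
E
```

```text
[[ 0.026 -0.985  0.173  0.283]
 [-1.    -0.025  0.008 -0.065]
 [-0.004 -0.173 -0.985  1.198]
 [ 0.     0.     0.     1.   ]] 53.37206997269728 332.42964925717524 239.09102234094712
[[-0.832  0.38  -0.403  0.867]
 [ 0.554  0.555 -0.62   0.554]
 [-0.012 -0.74  -0.673  0.676]
 [ 0.     0.     0.     1.   ]] 56.425952121009246 323.93157831740075 240.13295183374765
0.1 [0.17831493 0.4934403  0.24959605] [ 1.72511369e-01  9.85007269e-01 -6.97274084e-04 -1.45597842e-04] 0.9980968860725205
```

View pics/top0.png

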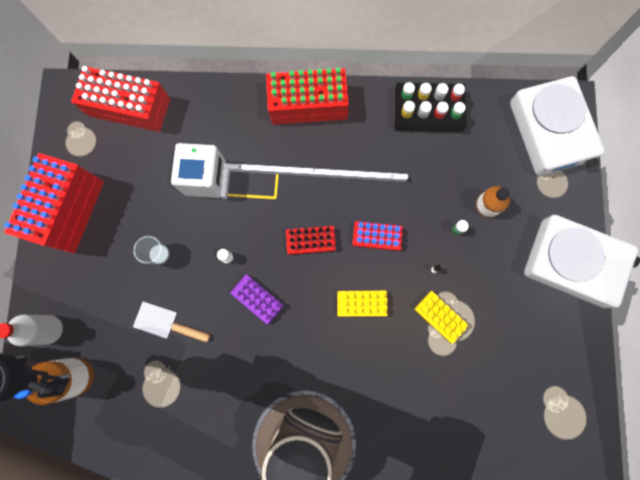

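View pics/scene0.png

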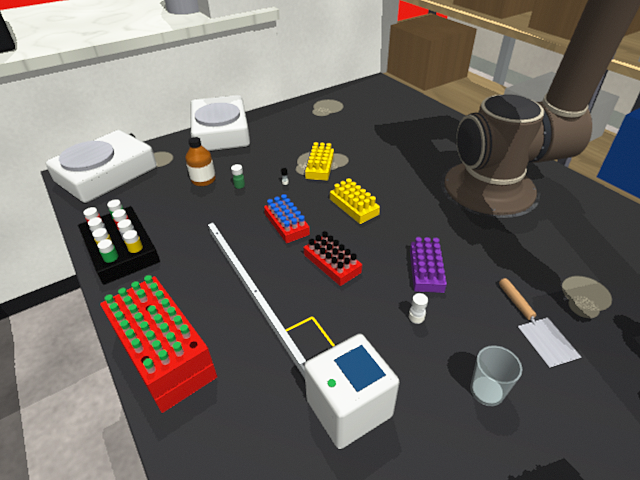

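The top view shows the black rack at about (311,240), the blue rack at (378,236), the rail running from (230,167) to (407,178), the reader at (200,170) and the yellow outline with its corner at (277,198). The jar is at (225,256). I'll zoom in to get precise corners.

```bash
python3 - <<'E'
from h import *
d=load('top0.png');f=d['frame'][:,:,::-1]
c=cv2.resize(f[150:280,210:415],None,fx=3.9,fy=3.9,interpolation=cv2.INTER_CUBIC)
cv2.imwrite('pics/crop0.png',c)
hsv=cv2.cvtColor(f.copy(),cv2.COLOR_BGR2HSV)
m=(((hsv[...,0]<8)|(hsv[...,0]>172))&(hsv[...,1]>150)&(hsv[...,2]>50)).astype(np.uint8)
for n,(a,b,e,g) in {'black':(215,262,275,345),'blue':(215,262,346,412)}.items():
    mm=np.zeros_like(m);mm[a:b,e:g]=m[a:b,e:g];p=np.argwhere(mm)[:,::-1]
    r=cv2.minAreaRect(p.astype(np.float32));print(n,r,len(p))
    for q in cv2.boxPoints(r):print(q,px2w(d,*q,.026).round(4),px2w(d,*q,0).round(4))
for u,v,z in[(232,164,.025),(230,172,.025),(406,175,.025),(406,181,.025),(277,198,0),(279,174,0),(225,256,.05),(311,240,.026)]:print(u,v,px2w(d,u,v,z).round(4))
E
```

```text
black ((310.18963623046875, 239.77586364746094), (25.328872680664062, 49.2459716796875), 85.2363510131836) 1025
[284.59998 229.2    ] [0.5108 0.0648 0.026 ] [0.5158 0.0677 0.    ]
[333.67584 225.11034] [ 0.5243 -0.0577  0.026 ] [ 0.5297 -0.0575  0.    ]
[335.7793  250.35173] [ 0.4606 -0.0645  0.026 ] [ 0.4645 -0.0645  0.    ]
[286.70343 254.44139] [0.4472 0.0568 0.026 ] [0.4509 0.0595 0.    ]
blue ((377.36822509765625, 235.60707092285156), (49.56309127807617, 25.210290908813477), 5.90614128112793) 486
[351.42117 245.5953 ] [ 0.4735 -0.1031  0.026 ] [ 0.4777 -0.104   0.    ]
[354.0153  220.51883] [ 0.5374 -0.1084  0.026 ] [ 0.543  -0.1093  0.    ]
[403.31528 225.61884] [ 0.5274 -0.232   0.026 ] [ 0.5329 -0.2357  0.    ]
[400.72116 250.69531] [ 0.4638 -0.2256  0.026 ] [ 0.4678 -0.2291  0.    ]
232 164 [0.678  0.2073 0.025 ]
230 172 [0.6565 0.2111 0.025 ]
406 175 [ 0.6597 -0.2389  0.025 ]
406 181 [ 0.6438 -0.2389  0.025 ]
277 198 [0.5975 0.0909 0.    ]
279 174 [0.6622 0.0887 0.    ]
225 256 [0.4362 0.2039 0.05  ]
311 240 [ 0.4851 -0.0022  0.026 ]
```

View pics/crop0.png

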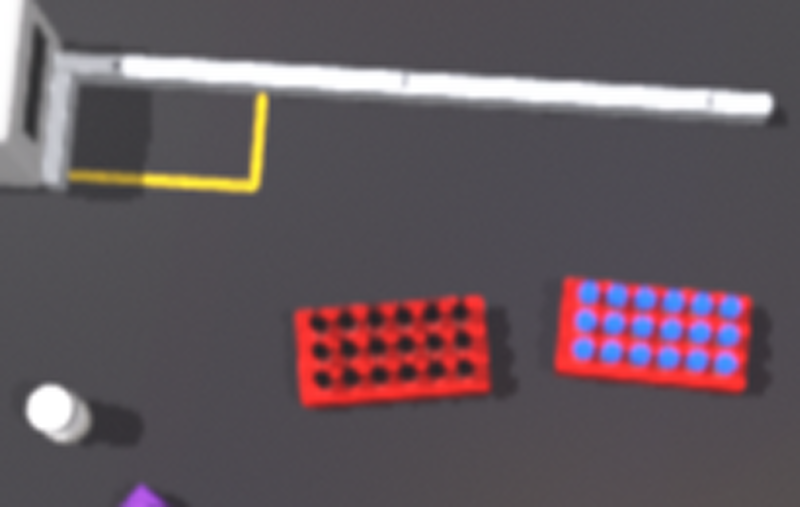

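The crop shows the rack's rear edge from (298,310) to (484,297) and the rail top's front edge from (122,76) to (770,114). Next I'll fit the station and rack poses by reprojection.

```bash
cat >> h.py <<'E'
from scipy.optimize import least_squares
def fit(d,loc,px,x0):
    def r(p):
        c,s=np.cos(p[2]),np.sin(p[2])
        return np.concatenate([w2px(d,[p[0]+c*a-s*b,p[1]+s*a+c*b,z])-q for (a,b,z),q in zip(loc,px)])
    o=least_squares(r,x0); return o.x,np.abs(o.fun).max()
C=lambda u,v:(u/3.9+210-.37,v/3.9+150-.37)
E
python3 - <<'E'
from h import *
d=load('top0.png')
# station: yellow outer corner, far rail end front top, rail back top at end
print('station',fit(d,[(-.060,-.120,0),(0,-.460,.025),(.012,-.460,.025)],[C(258,190),C(771,115),C(771,95)],[.65,.2,-.03]))
print(fit(d,[(0,-.460,.025),(.012,-.460,.025),(0,0,.025)],[C(771,115),C(771,95),C(74,74)],[.65,.2,-.03]))
print('rack',fit(d,[(.03,.06,.026),(.03,-.06,.026),(-.03,.06,0),(-.03,-.06,0)],[C(296,311),C(484,296),C(304,407),C(490,391)],[.485,0,0]))
print('blue',fit(d,[(.03,.06,.026),(.03,-.06,.026),(-.03,.06,0),(-.03,-.06,0)],[C(566,277),C(751,297),C(556,371),C(745,391)],[.485,-.16,0]))
for u,v,z in[(283,309,0),(262,276,.026),(360,292,.026),(436,268,.02)]:print(px2w(d,u,v,z).round(3))
E
```

```text
station (array([ 0.65809841,  0.21618919, -0.01758907]), np.float64(1.2679840298634417))
(array([ 0.6655549 ,  0.21687813, -0.03453876]), np.float64(0.6326560190840951))
rack (array([ 4.87850764e-01, -3.24967068e-04,  1.05570786e-01]), np.float64(0.5160036872232467))
blue (array([ 0.50345135, -0.16854938, -0.07494581]), np.float64(1.1081200681092014))
[0.314 0.063 0.   ]
[0.392 0.115 0.026]
[ 0.359 -0.126  0.026]
[ 0.424 -0.314  0.02 ]
```

```bash
python3 - <<'E'
from h import *
d=load('top0.png');g=cv2.cvtColor(d['frame'],cv2.COLOR_RGB2GRAY).astype(float)
W=[[],[]]
for u in range(246,402,2):
    v0=167+(u-230)*.066; vs=np.arange(int(v0)-9,int(v0)+13); p=g[vs,u]
    t=(p.max()*.5+60*.5); 
    k=np.where(p>t)[0]; a,b=k[0],k[-1]
    top=vs[a]-(p[a]-t)/(p[a]-p[a-1]); bot=vs[b]+(p[b]-t)/(p[b]-p[b+1])
    if u==300: print(p,top,bot)
    W[0].append(px2w(d,u,top,.025)[:2]); W[1].append(px2w(d,u,bot,.025)[:2])
for w in W:
    w=np.array(w); c=np.polyfit(w[:,1],w[:,0],1); print('x=%.4f+%.4f*y'%(c[1],c[0]),np.std(w[:,0]-np.polyval(c,w[:,1])))
# end stop region: rows just below rail, columns
for r in (180,185,190,195): print(r,g[r,215:240].astype(int))
s=state();R=s['eef_rot'];print(s['q'],np.degrees(np.arctan2(2*(R[1]**2)-1,2*R[0]*R[1])))
E
```

```text
Traceback (most recent call last):
IndexError: index 22 is out of bounds for axis 0 with size 22
```

```bash
python3 - <<'E'
from h import *
d=load('top0.png');g=cv2.cvtColor(d['frame'],cv2.COLOR_RGB2GRAY).astype(float)
W=[[],[]]
for u in range(284,402,2):
    v0=169+(u-230)*.058; vs=np.arange(int(v0)-9,int(v0)+13); p=g[vs,u]
    t=150
    k=np.where(p>t)[0]; a,b=k[0],k[-1]
    if b>=21 or a==0: continue
    top=vs[a]-(p[a]-t)/(p[a]-p[a-1]); bot=vs[b]+(p[b]-t)/(p[b]-p[b+1])
    if u==300: print(p,top,bot)
    W[0].append(px2w(d,u,top,.025)[:2]); W[1].append(px2w(d,u,bot,.025)[:2])
for w in W:
    w=np.array(w); c=np.polyfit(w[:,1],w[:,0],1); print(len(w),'x=%.4f+%.4f*y'%(c[1],c[0]),np.std(w[:,0]-np.polyval(c,w[:,1])))
for r in (180,185,190,195): print(r,g[r,215:240].astype(int))
s=state();R=s['eef_rot'];print(s['q'],np.degrees(np.arctan2(2*(R[1]**2)-1,2*R[0]*R[1])))
E
```

```text
[ 79.  80.  90. 147. 232. 253. 254. 254. 245. 174. 124. 105.  85.  79.
  79.  79.  79.  79.  79.  79.  78.  79.] 167.03529411764706 173.48
59 x=0.6733+0.0380*y 0.0003208095113251645
59 x=0.6559+0.0365*y 0.00028148434251213603
180 [129  83  52  52  84 131 155 180 195 199 199 187 151 122  87  66  63  63
  63  63  62  63  62  62  62]
185 [144 134 112  89 105 137 158 189 199 199 187 152 130 105  75  64  64  63
  63  63  62  63  63  62  62]
190 [148 147 146 144 146 158 185 197 199 196 179 147 123  86  65  63  62  62
  62  62  63  61  62  61  61]
195 [137 138 141 144 147 155 179 195 200 190 153 134 133 140 142 142 142 144
 147 149 152 153 144 141 143]
[ 1.22400338e+00  1.26338458e-01 -4.05078855e-02  1.40537386e+00
  4.62039530e-05  1.57076083e+00] 70.13224984711219
```

Rail front face: x ≈ 0.659 + 0.037·y, so the yaw is −2.1°. The rack is at (0.488, 0.000) with a yaw of +6°. The sizes match what was given. I'll move behind the rack with the fingers parallel to the rail.

Call:
{"method": "servo_tool", "body": {
  "targets": [
    {"jaw": 0.9, "slide": [2, -4, 0], "yaw": 3},
    {"jaw": 0.9, "slide": [4, -8.5, 0], "yaw": 6},
    {"jaw": 0.9, "slide": [6, -13, 0], "yaw": 10},
    {"jaw": 0.9, "slide": [8.5, -17.5, 0], "yaw": 14},
    {"jaw": 0.9, "slide": [10.5, -22, 0], "yaw": 17.8},
    {"jaw": 0.9, "slide": [13, -26.5, 0], "yaw": 17.8},
    {"jaw": 0.9, "slide": [15, -31, 0], "yaw": 17.8},
    {"jaw": 0.9, "slide": [17.5, -35.5, 0], "yaw": 17.8},
    {"jaw": 0.9, "slide": [19.5, -40, 0], "yaw": 17.8},
    {"jaw": 0.9, "slide": [22, -44.5, 0], "yaw": 17.8},
    {"jaw": 0.9, "slide": [24, -49, 0], "yaw": 17.8},
    {"jaw": 0.9, "slide": [24, -49.3, 0], "yaw": 17.8}
  ]
}}

```text
time_s: 1.3
position: [0.4198, -0.0036, 0.2496]
eef_rot: [0.022, 1.0, -0.001, -0.0]
wrist_force: [-0.4, 0.7, 0.4]
grip_width: 0.898
grip_force: 0.0
```

Call:
{"method": "servo_tool", "body": {
  "targets": [
    {"jaw": 0.9, "slide": [0, 0.3, -4], "yaw": 0.4},
    {"jaw": 0.9, "slide": [0, 0.3, -8], "yaw": 0.4},
    {"jaw": 0.9, "slide": [0, 0.3, -12], "yaw": 0.4},
    {"jaw": 0.9, "slide": [0, 0.3, -16], "yaw": 0.4},
    {"jaw": 0.9, "slide": [0, 0.3, -19], "yaw": 0.4},
    {"jaw": 0.9, "slide": [0, 0.3, -21], "yaw": 0.4},
    {"jaw": 0.9, "slide": [0, 0.3, -22.5], "yaw": 0.4},
    {"jaw": 0.9, "slide": [0, 0.3, -22.5], "yaw": 0.4}
  ]
}}

```text
time_s: 2.1
position: [0.4163, 0.0042, 0.0232]
eef_rot: [0.014, 1.0, 0.0, -0.002]
wrist_force: [0.0, -0.3, 1.9]
grip_width: 0.905
grip_force: 0.0
```

```bash
python3 - <<'E'
from h import *
d=snap('scene','s1.png');snap('top','t1.png')
f=cv2.imread('pics/s1.png')[130:330,210:480]
cv2.imwrite('pics/s1c.png',cv2.resize(f,None,fx=2.9,fy=2.9))
E
```

```text
(no output)
```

View pics/s1c.png

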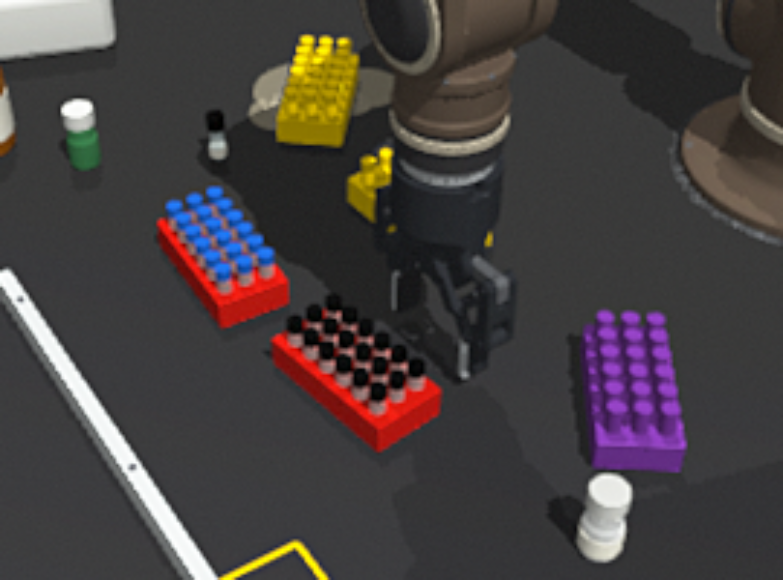

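The fingers are low behind the rack, clear of the purple and yellow racks. I'll push back along the rail normal.

Call:
{"method": "servo_tool", "body": {
  "targets": [
    {"jaw": 0.9, "slide": [1, 0, 0], "yaw": -0.5},
    {"jaw": 0.9, "slide": [2, 0, 0], "yaw": -0.5},
    {"jaw": 0.9, "slide": [2.7, -0.1, 0], "yaw": -0.5},
    {"jaw": 0.9, "slide": [3.5, -0.1, 0], "yaw": -0.5},
    {"jaw": 0.9, "slide": [4.3, -0.2, 0], "yaw": -0.5},
    {"jaw": 0.9, "slide": [5.2, -0.2, 0], "yaw": -0.5},
    {"jaw": 0.9, "slide": [6.1, -0.2, 0], "yaw": -0.5},
    {"jaw": 0.9, "slide": [7, -0.3, 0], "yaw": -0.5},
    {"jaw": 0.9, "slide": [7.9, -0.3, 0], "yaw": -0.5},
    {"jaw": 0.9, "slide": [8.8, -0.3, 0], "yaw": -0.5},
    {"jaw": 0.9, "slide": [9.7, -0.4, 0], "yaw": -0.5},
    {"jaw": 0.9, "slide": [10.5, -0.4, 0], "yaw": -0.5}
  ]
}}

```text
time_s: 3.4
position: [0.5244, -0.0004, 0.0252]
eef_rot: [0.019, 1.0, -0.0, 0.0]
wrist_force: [-2.8, -0.3, 1.8]
grip_width: 0.902
grip_force: 1.8
```

Call:
{"method": "servo_tool", "body": {
  "targets": [
    {"jaw": 0.9, "slide": [0.8, 0, 0], "yaw": 0},
    {"jaw": 0.9, "slide": [1.6, -0.1, 0], "yaw": 0},
    {"jaw": 0.9, "slide": [2.4, -0.1, 0], "yaw": 0},
    {"jaw": 0.9, "slide": [3.2, -0.1, 0], "yaw": 0},
    {"jaw": 0.9, "slide": [3.9, -0.1, 0], "yaw": 0},
    {"jaw": 0.9, "slide": [4.5, -0.2, 0], "yaw": 0},
    {"jaw": 0.9, "slide": [4.9, -0.2, 0], "yaw": 0},
    {"jaw": 0.9, "slide": [5.2, -0.2, 0], "yaw": 0},
    {"jaw": 0.9, "slide": [5.2, -0.2, 0], "yaw": 0}
  ]
}}

```text
time_s: 4.3
position: [0.5761, -0.0023, 0.0254]
eef_rot: [0.019, 1.0, 0.0, 0.0]
wrist_force: [-0.7, 0.6, -0.7]
grip_width: 0.899
grip_force: 0.2
```

```bash
python3 - <<'E'
from h import *
snap('top','t2.png')
f=cv2.imread('pics/t2.png')[140:280,200:415]
cv2.imwrite('pics/t2c.png',cv2.resize(f,None,fx=3.7,fy=3.7,interpolation=cv2.INTER_CUBIC))
s=state();print(s['position'],s['eef_rot'],s['wrist_force'])
E
```

```text
[ 0.57606943 -0.00229283  0.02544796] [ 1.89424184e-02  9.99820415e-01 -1.45538676e-06  5.68385751e-04] [0.30059692 0.19576694 0.42813803]
```

View pics/t2c.png

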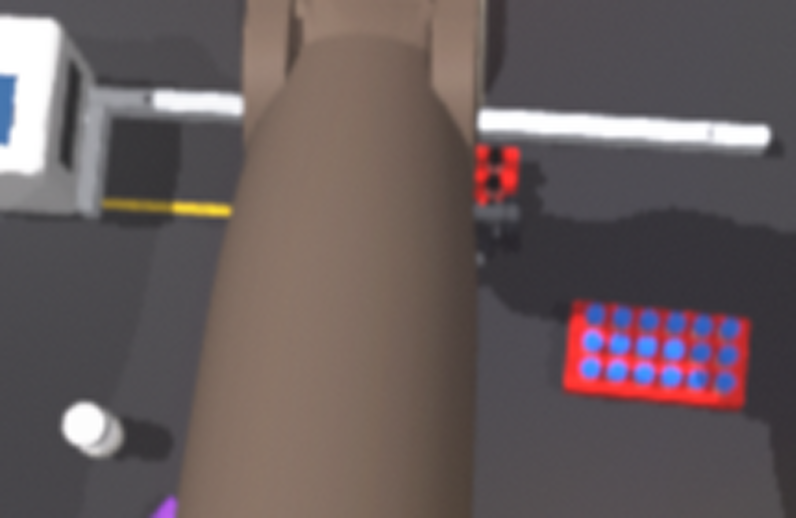

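The rack's right end is visible at (497,175), close to the rail, with a gap of about 1 cm. I'll creep in and watch the force.

Call:
{"method": "servo_tool", "body": {
  "targets": [
    {"jaw": 0.9, "slide": [0.3, 0, 0], "yaw": 0},
    {"jaw": 0.9, "slide": [0.6, 0, 0], "yaw": 0},
    {"jaw": 0.9, "slide": [0.9, 0, 0], "yaw": 0},
    {"jaw": 0.9, "slide": [1.1, 0, 0], "yaw": 0}
  ]
}}

```text
time_s: 4.75
position: [0.5866, -0.0023, 0.0254]
eef_rot: [0.019, 1.0, -0.0, -0.0]
wrist_force: [-4.9, -0.3, 4.3]
grip_width: 0.898
grip_force: 2.4
```

Call:
{"method": "servo_tool", "body": {
  "targets": [
    {"jaw": 0.9, "slide": [0.1, 0, 0], "yaw": 0},
    {"jaw": 0.9, "slide": [0.2, 0, 0], "yaw": 0}
  ]
}}

```text
time_s: 4.95
position: [0.5883, -0.0023, 0.0254]
eef_rot: [0.019, 1.0, -0.0, -0.0]
wrist_force: [-6.1, 0.1, 5.5]
grip_width: 0.897
grip_force: 2.7
```

Call:
{"method": "servo_tool", "body": {
  "targets": [
    {"jaw": 0.9, "slide": [0.1, 0, 0], "yaw": 0},
    {"jaw": 0.9, "slide": [0.2, 0, 0], "yaw": 0}
  ]
}}

```text
time_s: 5.15
position: [0.5898, -0.0023, 0.0253]
eef_rot: [0.019, 1.0, -0.0, -0.001]
wrist_force: [-8.2, -0.5, 6.2]
grip_width: 0.904
grip_force: 4.1
```

Call:
{"method": "servo_tool", "body": {
  "targets": [
    {"jaw": 0.9, "slide": [0.1, 0, 0], "yaw": 0},
    {"jaw": 0.9, "slide": [0.1, 0, 0], "yaw": 0}
  ]
}}

```text
time_s: 5.35
position: [0.5898, -0.0023, 0.0253]
eef_rot: [0.019, 1.0, -0.0, -0.001]
wrist_force: [-9.6, -0.0, 7.4]
grip_width: 0.902
grip_force: 5.0
```

Call:
{"method": "servo_tool", "body": {
  "targets": [
    {"jaw": 0.9, "slide": [0.1, 0, 0], "yaw": 0},
    {"jaw": 0.9, "slide": [0.2, 0, 0], "yaw": 0},
    {"jaw": 0.9, "slide": [0.3, 0, 0], "yaw": 0},
    {"jaw": 0.9, "slide": [0.3, 0, 0], "yaw": 0}
  ]
}}

```text
time_s: 5.75
position: [0.59, -0.0023, 0.0251]
eef_rot: [0.019, 1.0, -0.0, -0.004]
wrist_force: [-19.2, -1.6, 14.9]
grip_width: 0.899
grip_force: 9.8
```

The rack is seated against the rail: the TCP stopped at 0.590 while the force rose to 19 N. I'll back off and lift.

Call:
{"method": "servo_tool", "body": {
  "targets": [
    {"jaw": 0.9, "slide": [-1.5, 0, 0], "yaw": 0},
    {"jaw": 0.9, "slide": [-3, 0, 0], "yaw": 0},
    {"jaw": 0.9, "slide": [-4.5, 0, 0], "yaw": 0},
    {"jaw": 0.9, "slide": [-4.5, 0, 3], "yaw": 0},
    {"jaw": 0.6, "slide": [-4.5, 0, 7], "yaw": 0},
    {"jaw": 0.4, "slide": [-4.5, -4, 10], "yaw": 0},
    {"jaw": 0.2, "slide": [-3, -8, 10], "yaw": 0},
    {"jaw": 0.2, "slide": [-1, -12, 10], "yaw": 0},
    {"jaw": 0.2, "slide": [-1, -15, 10], "yaw": 0},
    {"jaw": 0.2, "slide": [-1, -18, 10], "yaw": 0},
    {"jaw": 0.2, "slide": [-1, -18, 10], "yaw": 0}
  ]
}}

```text
time_s: 6.85
position: [0.5854, -0.1859, 0.1252]
eef_rot: [0.021, 1.0, -0.001, 0.001]
wrist_force: [-0.5, 0.4, 0.4]
grip_width: 0.201
grip_force: 0.0
```

```bash
python3 - <<'E'
from h import *
s=state();print(s['time_s'],s['position'],s['eef_rot'],s['q'],s['wrist_force'],s['grip_width'])
snap('top','t3.png')
f=cv2.imread('pics/t3.png')[140:280,200:415]
cv2.imwrite('pics/t3c.png',cv2.resize(f,None,fx=3.7,fy=3.7,interpolation=cv2.INTER_CUBIC))
E
```

```text
6.85 [ 0.58542027 -0.185861    0.12515164] [ 2.09096109e-02  9.99780619e-01 -7.48922455e-04  9.69844714e-04] [-3.07017664e-01  3.17132315e-01 -7.43612490e-02  1.17701920e+00
 -8.89539389e-04 -2.65196378e-01] [-0.51933749  0.39634188  0.41728852] 0.20080728508018214
```

View pics/t3c.png

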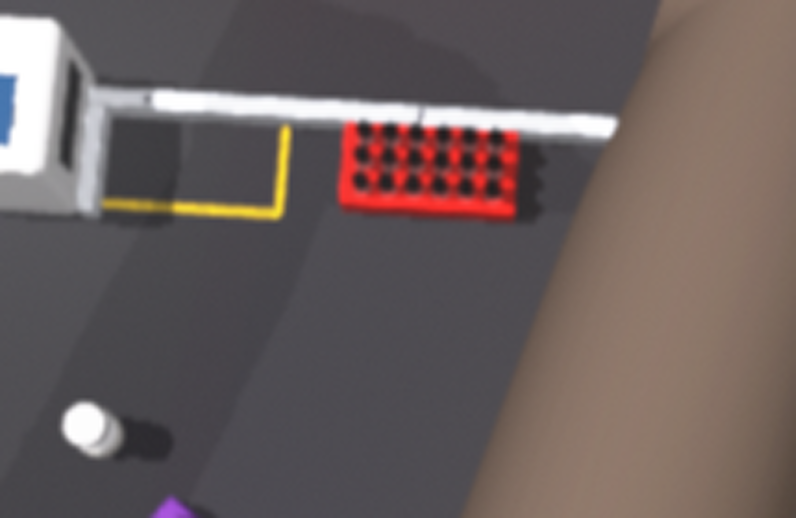

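```bash
python3 - <<'E'
from h import *
d=load('t3.png')
C=lambda u,v:(u/3.7+200-.37,v/3.7+140-.37)
print(fit(d,[(.03,.06,.026),(.03,-.06,.026),(-.03,.06,0),(-.03,-.06,0)],[C(346,124),C(518,132),C(341,209),C(516,217)],[.63,0,-.03]))
print(px2w(d,*C(100,213),.0),px2w(d,*C(108,110),.025))
E
```

```text
(array([ 0.62894594, -0.00928659, -0.02418093]), np.float64(1.2322689147932238))
[0.59641039 0.22136185 0.        ] [0.66345149 0.21456795 0.025     ]
```

Call:
{"method": "servo_tool", "body": {
  "targets": [
    {"jaw": 0.2, "slide": [1, 1, 0], "yaw": -8},
    {"jaw": 0.2, "slide": [2, 2, 0], "yaw": -16},
    {"jaw": 0.2, "slide": [3.5, 3, 0], "yaw": -24},
    {"jaw": 0.2, "slide": [3.5, 4, 0], "yaw": -32},
    {"jaw": 0.2, "slide": [3.5, 5, 0], "yaw": -40},
    {"jaw": 0.2, "slide": [3.5, 6, 0], "yaw": -48},
    {"jaw": 0.2, "slide": [3.5, 6, 0], "yaw": -56},
    {"jaw": 0.2, "slide": [3.5, 6, 0], "yaw": -64},
    {"jaw": 0.2, "slide": [3.5, 6, 0], "yaw": -72},
    {"jaw": 0.2, "slide": [3.5, 6, 0], "yaw": -80},
    {"jaw": 0.2, "slide": [3.5, 6, 0], "yaw": -88},
    {"jaw": 0.2, "slide": [3.5, 6, 0], "yaw": -89.7}
  ]
}}

```text
time_s: 8.1
position: [0.6199, -0.1211, 0.1255]
eef_rot: [0.719, 0.695, 0.0, 0.0]
wrist_force: [0.1, -0.2, 0.5]
grip_width: 0.197
grip_force: 0.0
```

Call:
{"method": "servo_tool", "body": {
  "targets": [
    {"jaw": 0.2, "slide": [0, 0, -3], "yaw": 0},
    {"jaw": 0.2, "slide": [0, 0, -6], "yaw": 0},
    {"jaw": 0.2, "slide": [0, 0, -8.5], "yaw": 0},
    {"jaw": 0.2, "slide": [0, 0, -9.6], "yaw": 0},
    {"jaw": 0.2, "slide": [0, 1, -9.6], "yaw": 0},
    {"jaw": 0.2, "slide": [0, 2, -9.6], "yaw": 0}
  ]
}}

```text
time_s: 8.7
position: [0.62, -0.1015, 0.0303]
eef_rot: [0.718, 0.696, 0.0, 0.0]
wrist_force: [0.2, -0.1, -0.5]
grip_width: 0.201
grip_force: 0.0
```

Call:
{"method": "servo_tool", "body": {
  "targets": [
    {"jaw": 0.2, "slide": [0, 0.7, 0], "yaw": 0},
    {"jaw": 0.2, "slide": [0, 1.4, 0], "yaw": 0},
    {"jaw": 0.2, "slide": [0.1, 2.1, 0], "yaw": 0},
    {"jaw": 0.2, "slide": [0.1, 2.9, 0], "yaw": 0},
    {"jaw": 0.2, "slide": [0.1, 3.7, 0], "yaw": 0},
    {"jaw": 0.2, "slide": [0.2, 4.5, 0], "yaw": 0},
    {"jaw": 0.2, "slide": [0.2, 5.3, 0], "yaw": 0},
    {"jaw": 0.2, "slide": [0.2, 6.1, 0], "yaw": 0},
    {"jaw": 0.2, "slide": [0.3, 6.9, 0], "yaw": 0},
    {"jaw": 0.2, "slide": [0.3, 7.7, 0], "yaw": 0},
    {"jaw": 0.2, "slide": [0.3, 8.5, 0], "yaw": 0}
  ]
}}

```text
time_s: 9.8
position: [0.6226, -0.0168, 0.0294]
eef_rot: [0.719, 0.695, -0.0, 0.0]
wrist_force: [0.3, -5.0, 3.6]
grip_width: 0.202
grip_force: 2.6
```

Call:
{"method": "servo_tool", "body": {
  "targets": [
    {"jaw": 0.2, "slide": [0, 0.8, 0], "yaw": 0},
    {"jaw": 0.2, "slide": [0.1, 1.6, 0], "yaw": 0},
    {"jaw": 0.2, "slide": [0.1, 2.4, 0], "yaw": 0},
    {"jaw": 0.2, "slide": [0.1, 3.2, 0], "yaw": 0},
    {"jaw": 0.2, "slide": [0.2, 4, 0], "yaw": 0},
    {"jaw": 0.2, "slide": [0.2, 4.8, 0], "yaw": 0},
    {"jaw": 0.2, "slide": [0.2, 5.6, 0], "yaw": 0},
    {"jaw": 0.2, "slide": [0.2, 6.4, 0], "yaw": 0},
    {"jaw": 0.2, "slide": [0.3, 7.2, 0], "yaw": 0},
    {"jaw": 0.2, "slide": [0.3, 7.9, 0], "yaw": 0},
    {"jaw": 0.2, "slide": [0.3, 8.5, 0], "yaw": 0}
  ]
}}

```text
time_s: 10.9
position: [0.6254, 0.0684, 0.0292]
eef_rot: [0.718, 0.696, -0.0, -0.0]
wrist_force: [0.0, -5.1, 2.7]
grip_width: 0.199
grip_force: 2.2
```

Call:
{"method": "servo_tool", "body": {
  "targets": [
    {"jaw": 0.2, "slide": [0, 0.3, 0], "yaw": 0},
    {"jaw": 0.2, "slide": [0, 0.5, 0], "yaw": 0},
    {"jaw": 0.2, "slide": [0, 0.7, 0], "yaw": 0}
  ]
}}

```text
time_s: 11.2
position: [0.6253, 0.0748, 0.0292]
eef_rot: [0.719, 0.695, -0.0, -0.0]
wrist_force: [-0.1, -4.1, 3.0]
grip_width: 0.2
grip_force: 2.1
```

Call:
{"method": "servo_tool", "body": {
  "targets": [
    {"jaw": 0.2, "slide": [0, 0.2, 0], "yaw": 0},
    {"jaw": 0.2, "slide": [0, 0.4, 0], "yaw": 0}
  ]
}}

```text
time_s: 11.4
position: [0.6254, 0.0787, 0.0292]
eef_rot: [0.719, 0.695, -0.0, -0.0]
wrist_force: [0.5, -4.2, 2.0]
grip_width: 0.2
grip_force: 2.0
```

Call:
{"method": "servo_tool", "body": {
  "targets": [
    {"jaw": 0.2, "slide": [0, 0.2, 0], "yaw": 0},
    {"jaw": 0.2, "slide": [0, 0.4, 0], "yaw": 0}
  ]
}}

```text
time_s: 11.6
position: [0.6254, 0.0828, 0.0292]
eef_rot: [0.719, 0.695, -0.0, -0.0]
wrist_force: [-0.6, -3.3, 2.5]
grip_width: 0.202
grip_force: 1.9
```

Call:
{"method": "servo_tool", "body": {
  "targets": [
    {"jaw": 0.2, "slide": [0, 0.2, 0], "yaw": 0},
    {"jaw": 0.2, "slide": [0, 0.4, 0], "yaw": 0}
  ]
}}

```text
time_s: 11.8
position: [0.6254, 0.087, 0.0292]
eef_rot: [0.719, 0.696, -0.0, -0.0]
wrist_force: [0.5, -4.0, 2.2]
grip_width: 0.2
grip_force: 1.8
```

Call:
{"method": "servo_tool", "body": {
  "targets": [
    {"jaw": 0.2, "slide": [0, 0.2, 0], "yaw": 0},
    {"jaw": 0.2, "slide": [0, 0.3, 0], "yaw": 0}
  ]
}}

```text
time_s: 12.0
position: [0.6254, 0.0897, 0.0292]
eef_rot: [0.719, 0.695, -0.0, 0.0]
wrist_force: [-0.9, -6.6, 2.2]
grip_width: 0.2
grip_force: 3.3
```

Call:
{"method": "servo_tool", "body": {
  "targets": [
    {"jaw": 0.2, "slide": [0, 0.1, 0], "yaw": 0},
    {"jaw": 0.2, "slide": [0, 0.2, 0], "yaw": 0}
  ]
}}

```text
time_s: 12.2
position: [0.6253, 0.0898, 0.0293]
eef_rot: [0.719, 0.695, -0.002, 0.002]
wrist_force: [0.3, -12.9, 3.5]
grip_width: 0.202
grip_force: 6.6
```

Call:
{"method": "servo_tool", "body": {
  "targets": [
    {"jaw": 0.2, "slide": [0, 0.1, 0], "yaw": 0},
    {"jaw": 0.2, "slide": [0, 0.2, 0], "yaw": 0}
  ]
}}

```text
time_s: 12.4
position: [0.6252, 0.09, 0.0293]
eef_rot: [0.719, 0.695, -0.003, 0.003]
wrist_force: [-1.0, -18.7, 3.9]
grip_width: 0.197
grip_force: 9.8
```

The end is seated: the TCP stopped at y=0.090 and the force rose to 19 N. I'll retreat along −y, lift, and move away for a look.

Call:
{"method": "servo_tool", "body": {
  "targets": [
    {"jaw": 0.2, "slide": [0, -1.5, 0], "yaw": 0},
    {"jaw": 0.2, "slide": [-0.2, -3, 0], "yaw": 0},
    {"jaw": 0.2, "slide": [-0.3, -5, 0], "yaw": 0},
    {"jaw": 0.2, "slide": [-0.3, -5, 4], "yaw": 0},
    {"jaw": 0.2, "slide": [-0.3, -6, 8], "yaw": 0},
    {"jaw": 0.2, "slide": [-1, -10, 11], "yaw": 0},
    {"jaw": 0.2, "slide": [-1, -14, 13], "yaw": 0},
    {"jaw": 0.2, "slide": [-1, -18, 15], "yaw": 0},
    {"jaw": 0.2, "slide": [-1, -22, 15], "yaw": 0},
    {"jaw": 0.2, "slide": [-1, -22, 15], "yaw": 0}
  ]
}}

```text
time_s: 13.4
position: [0.6154, -0.1306, 0.1799]
eef_rot: [0.72, 0.694, 0.001, 0.001]
wrist_force: [1.0, 0.3, 0.0]
grip_width: 0.203
grip_force: 0.0
```

```bash
python3 - <<'E'
from h import *
s=state();print(s['time_s'],s['position'],s['wrist_force'])
snap('top','t4.png');snap('scene','s4.png')
f=cv2.imread('pics/t4.png')[150:230,200:300];g=cv2.imread('pics/s4.png')[180:420,200:520]
cv2.imwrite('pics/c4.png',np.hstack([cv2.resize(f,(400,300),interpolation=cv2.INTER_CUBIC),cv2.resize(g,(400,300),interpolation=cv2.INTER_CUBIC)]))
E
```

```text
13.4 [ 0.61539659 -0.13061692  0.17985331] [0.95666128 0.34549409 0.02294402]
```

View pics/c4.png

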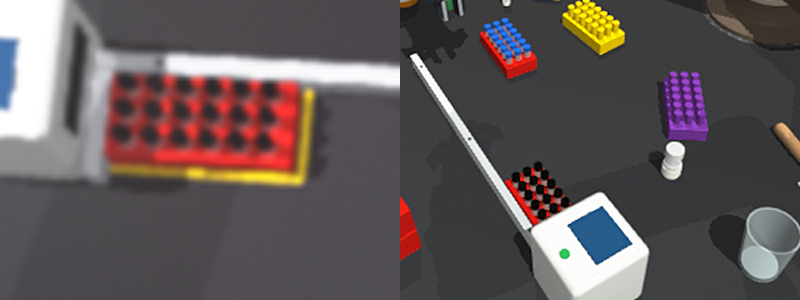

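View pics/s4.png

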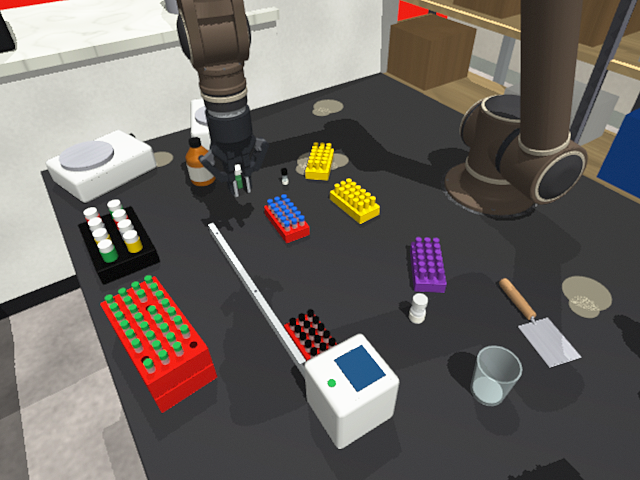

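The rack sits inside the yellow outline against the stop, and the bystanders haven't moved. I'll check numerically how flush it is by comparing the rack's rear edge with the rail.

```bash
python3 - <<'E'
from h import *
for n in('t3.png','t4.png'):
    f=load(n)['frame'].astype(int);d=load(n); red=f[...,0]-f[...,1]; R=[];F=[]
    us=range(231,274) if n=='t4.png' else range(296,338)
    for u in us:
        c=red[160:215,u]; k=np.where(c>50)[0]
        a,b=k[0],k[-1]; top=160+a-(c[a]-50)/(c[a]-c[a-1]); bot=160+b+(c[b]-50)/max(c[b]-c[b+1],1)
        R.append(px2w(d,u,top,.026)[:2]); F.append(px2w(d,u,bot,0)[:2])
    for w in(R,F):
        w=np.array(w)
        p=np.polyfit(w[:,1],w[:,0],1)
        r=w[:,0]-np.polyval(p,w[:,1]);i=abs(r)<.0025
        p=np.polyfit(w[i,1],w[i,0],1);print(n,p.round(4),i.sum(),'x at mid-offset from rail',(np.polyval(p,[w[0,1],w[-1,1]])-(.6586+.037*w[[0,-1],1])).round(4))
    r=red[185,:]; k=np.where(red[185,215:345]>60)[0]+215; print(px2w(d,k[0],185,.026).round(4),px2w(d,k[-1],185,.026).round(4))
E
```

```text
t3.png [0.0643 0.6471] 5 x at mid-offset from rail [-0.0104 -0.0132]
t3.png [0.0377 0.5998] 42 x at mid-offset from rail [-0.0587 -0.0588]
[0.6257 0.0509 0.026 ] [ 0.6287 -0.0686  0.026 ]
t4.png [-0.1028  0.672 ] 3 x at mid-offset from rail [-0.0156 -0.0007]
t4.png [0.0294 0.5994] 43 x at mid-offset from rail [-0.0608 -0.0599]
[0.6216 0.2163 0.026 ] [0.6246 0.0967 0.026 ]
```

The front-edge fit leaves about 1–2 mm and 0.4° in doubt next to the rail, possibly because the yellow line biases it. Time is ample, so I'll re-press gently against the rail with both fingers to be sure.

Call:
{"method": "servo_tool", "body": {
  "targets": [
    {"jaw": 0.4, "slide": [-2, 2, 0], "yaw": 8},
    {"jaw": 0.5, "slide": [-4, 5, 0], "yaw": 16},
    {"jaw": 0.7, "slide": [-6, 8, 0], "yaw": 24},
    {"jaw": 0.7, "slide": [-7.5, 11, 0], "yaw": 32},
    {"jaw": 0.7, "slide": [-7.5, 14, 0], "yaw": 40},
    {"jaw": 0.7, "slide": [-7.5, 17, 0], "yaw": 48},
    {"jaw": 0.7, "slide": [-7.5, 20, 0], "yaw": 56},
    {"jaw": 0.7, "slide": [-7.5, 23, 0], "yaw": 64},
    {"jaw": 0.7, "slide": [-7.5, 26, 0], "yaw": 72},
    {"jaw": 0.7, "slide": [-7.5, 28.5, 0], "yaw": 80},
    {"jaw": 0.7, "slide": [-7.5, 28.5, 0], "yaw": 88},
    {"jaw": 0.7, "slide": [-7.5, 28.5, 0], "yaw": 90}
  ]
}}

```text
time_s: 14.7
position: [0.5393, 0.1612, 0.1786]
eef_rot: [0.012, 1.0, 0.0, -0.001]
wrist_force: [-0.0, -0.2, -0.1]
grip_width: 0.702
grip_force: 0.0
```

Call:
{"method": "servo_tool", "body": {
  "targets": [
    {"jaw": 0.7, "slide": [0, 0, -4], "yaw": 0},
    {"jaw": 0.7, "slide": [0, 0, -8], "yaw": 0},
    {"jaw": 0.7, "slide": [0, 0, -11], "yaw": 0},
    {"jaw": 0.7, "slide": [0, 0, -13.5], "yaw": 0},
    {"jaw": 0.7, "slide": [0, 0, -15.3], "yaw": 0},
    {"jaw": 0.7, "slide": [0, 0, -15.3], "yaw": 0}
  ]
}}

```text
time_s: 15.3
position: [0.5374, 0.1593, 0.0231]
eef_rot: [0.015, 1.0, -0.0, -0.003]
wrist_force: [0.2, -0.3, 0.4]
grip_width: 0.7
grip_force: 0.0
```

Call:
{"method": "servo_tool", "body": {
  "targets": [
    {"jaw": 0.7, "slide": [1.2, -0.1, 0.1], "yaw": -0.4},
    {"jaw": 0.7, "slide": [2.4, -0.2, 0.1], "yaw": -0.4},
    {"jaw": 0.7, "slide": [3.5, -0.3, 0.1], "yaw": -0.4},
    {"jaw": 0.7, "slide": [4.4, -0.3, 0.1], "yaw": -0.4},
    {"jaw": 0.7, "slide": [4.9, -0.3, 0.1], "yaw": -0.4},
    {"jaw": 0.7, "slide": [5.2, -0.3, 0.1], "yaw": -0.4}
  ]
}}

```text
time_s: 15.9
position: [0.5931, 0.1556, 0.0273]
eef_rot: [0.02, 1.0, 0.0, 0.0]
wrist_force: [-3.4, 1.1, 2.3]
grip_width: 0.699
grip_force: 1.9
```

Call:
{"method": "servo_tool", "body": {
  "targets": [
    {"jaw": 0.7, "slide": [0.1, 0, 0], "yaw": 0},
    {"jaw": 0.7, "slide": [0.2, 0, 0], "yaw": 0},
    {"jaw": 0.7, "slide": [0.3, 0, 0], "yaw": 0}
  ]
}}

```text
time_s: 16.2
position: [0.5941, 0.1557, 0.0272]
eef_rot: [0.02, 1.0, -0.0, -0.001]
wrist_force: [-4.7, -0.0, 2.3]
grip_width: 0.701
grip_force: 2.1
```

Call:
{"method": "servo_tool", "body": {
  "targets": [
    {"jaw": 0.7, "slide": [0.1, 0, 0], "yaw": 0},
    {"jaw": 0.7, "slide": [0.2, 0, 0], "yaw": 0}
  ]
}}

```text
time_s: 16.4
position: [0.5956, 0.1556, 0.0271]
eef_rot: [0.02, 1.0, -0.0, -0.002]
wrist_force: [-11.0, 0.3, 6.7]
grip_width: 0.703
grip_force: 5.4
```

It did close a gap of about 1–2 mm; the seat is at 0.5956, where 0.5958 was expected. One more slight press, then I'll retreat.

Call:
{"method": "servo_tool", "body": {
  "targets": [
    {"jaw": 0.7, "slide": [0.1, 0, 0], "yaw": 0},
    {"jaw": 0.7, "slide": [0.2, 0, 0], "yaw": 0},
    {"jaw": 0.7, "slide": [0.2, 0, 0], "yaw": 0}
  ]
}}

```text
time_s: 16.7
position: [0.5956, 0.1555, 0.0271]
eef_rot: [0.019, 1.0, -0.0, -0.003]
wrist_force: [-15.3, -1.3, 10.3]
grip_width: 0.701
grip_force: 7.6
```

Call:
{"method": "servo_tool", "body": {
  "targets": [
    {"jaw": 0.7, "slide": [-1, 0, 0], "yaw": 0},
    {"jaw": 0.7, "slide": [-2.5, -0.1, 0], "yaw": 0},
    {"jaw": 0.7, "slide": [-5, -0.2, 0], "yaw": 0},
    {"jaw": 0.7, "slide": [-5, -0.2, 4], "yaw": 0},
    {"jaw": 0.7, "slide": [-5, -0.2, 8], "yaw": 0},
    {"jaw": 0.7, "slide": [-5, -4, 12], "yaw": 0},
    {"jaw": 0.7, "slide": [-5, -8, 15], "yaw": 0},
    {"jaw": 0.7, "slide": [-5, -13, 15], "yaw": 0},
    {"jaw": 0.7, "slide": [-5, -18, 15], "yaw": 0},
    {"jaw": 0.7, "slide": [-5, -23, 15], "yaw": 0},
    {"jaw": 0.7, "slide": [-5, -28, 15], "yaw": 0},
    {"jaw": 0.7, "slide": [-5, -28, 15], "yaw": 0}
  ]
}}

```text
time_s: 17.9
position: [0.5496, -0.1294, 0.1774]
eef_rot: [0.023, 1.0, -0.001, 0.001]
wrist_force: [0.7, 0.1, 0.2]
grip_width: 0.703
grip_force: 0.0
```

```bash
python3 - <<'E'
from h import *
snap('top','t5.png')
for n in('t4.png','t5.png'):
    f=load(n)['frame'].astype(int);d=load(n); red=f[...,0]-f[...,1]; F=[]
    for u in range(231,274):
        c=red[160:215,u]; k=np.where(c>50)[0]; b=k[-1]; F.append(px2w(d,u,160+b+(c[b]-50)/max(c[b]-c[b+1],1),0)[:2])
    w=np.array(F);p=np.polyfit(w[:,1],w[:,0],1)
    print(n,p.round(4),(np.polyval(p,[.1,.21])-(.6586+.037*np.array([.1,.21]))).round(4))
    for r in(180,190):
        c=red[r]; k=np.where(c[215:345]>60)[0]+215;a=k[0]-(c[k[0]]-60)/(c[k[0]]-c[k[0]-1]);b=k[-1]+(c[k[-1]]-60)/(c[k[-1]]-c[k[-1]+1]);print(px2w(d,a,r,.026).round(4)[:2],px2w(d,b,r,.026).round(4)[:2])
f=load('t5.png')['frame'][150:230,200:300,::-1];cv2.imwrite('pics/c5.png',cv2.resize(f,(750,600),interpolation=cv2.INTER_CUBIC))
E
```

```text
t4.png [0.0294 0.5994] [-0.0599 -0.0608]
[0.6348 0.2178] [0.6378 0.0957]
[0.6084 0.2187] [0.6114 0.0971]
t5.png [0.0327 0.6015] [-0.0575 -0.058 ]
[0.6348 0.2178] [0.6378 0.0962]
[0.6084 0.2173] [0.6114 0.0978]
```

View pics/c5.png

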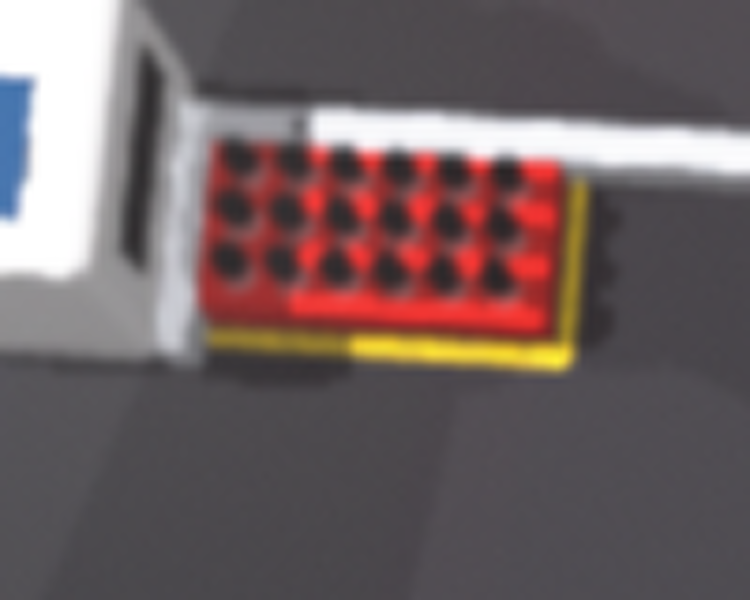

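Now flush with the rail; the red block fills the corner and the reader end looks tight. Seating it may have opened the end by a fraction of a millimetre, so I'll give one light tap on the end, centred on the rack and biased slightly toward the rail.

Call:
{"method": "servo_tool", "body": {
  "targets": [
    {"jaw": 0.1, "slide": [1.5, 1, 0], "yaw": -8},
    {"jaw": 0.1, "slide": [3, 2, 0], "yaw": -16},
    {"jaw": 0.1, "slide": [4.5, 4, 0], "yaw": -24},
    {"jaw": 0.1, "slide": [6, 6, 0], "yaw": -32},
    {"jaw": 0.1, "slide": [7, 8, 0], "yaw": -40},
    {"jaw": 0.1, "slide": [7.5, 10, 0], "yaw": -48},
    {"jaw": 0.1, "slide": [8, 12, 0], "yaw": -56},
    {"jaw": 0.1, "slide": [8.2, 14, 0], "yaw": -64},
    {"jaw": 0.1, "slide": [8.2, 16, 0], "yaw": -72},
    {"jaw": 0.1, "slide": [8.2, 17, 0], "yaw": -80},
    {"jaw": 0.1, "slide": [8.2, 17, 0], "yaw": -88},
    {"jaw": 0.1, "slide": [8.2, 17, 0], "yaw": -89.6}
  ]
}}

```text
time_s: 19.15
position: [0.6314, 0.0476, 0.1773]
eef_rot: [0.718, 0.696, 0.0, 0.0]
wrist_force: [0.0, 0.5, -0.1]
grip_width: 0.101
grip_force: 0.0
```

Call:
{"method": "servo_tool", "body": {
  "targets": [
    {"jaw": 0.1, "slide": [0, 0, -4], "yaw": 0},
    {"jaw": 0.1, "slide": [0, 0, -8], "yaw": 0},
    {"jaw": 0.1, "slide": [0, 0, -11], "yaw": 0},
    {"jaw": 0.1, "slide": [0, 0, -13.5], "yaw": 0},
    {"jaw": 0.1, "slide": [0, 0, -14.7], "yaw": 0},
    {"jaw": 0.1, "slide": [0, 0, -14.7], "yaw": 0}
  ]
}}

```text
time_s: 19.75
position: [0.6303, 0.046, 0.0286]
eef_rot: [0.718, 0.696, -0.001, -0.001]
wrist_force: [-0.4, -0.6, -1.2]
grip_width: 0.104
grip_force: 0.0
```

Call:
{"method": "servo_tool", "body": {
  "targets": [
    {"jaw": 0.1, "slide": [0.1, 1.2, 0], "yaw": 0},
    {"jaw": 0.1, "slide": [0.1, 2.4, 0], "yaw": 0},
    {"jaw": 0.1, "slide": [0.2, 3.4, 0], "yaw": 0},
    {"jaw": 0.1, "slide": [0.2, 4.0, 0], "yaw": 0},
    {"jaw": 0.1, "slide": [0.2, 4.1, 0], "yaw": 0}
  ]
}}

```text
time_s: 20.25
position: [0.6337, 0.088, 0.0308]
eef_rot: [0.718, 0.696, 0.0, 0.0]
wrist_force: [0.4, 0.1, 0.0]
grip_width: 0.099
grip_force: 0.0
```

Call:
{"method": "servo_tool", "body": {
  "targets": [
    {"jaw": 0.1, "slide": [0, 0.1, 0], "yaw": 0},
    {"jaw": 0.1, "slide": [0, 0.2, 0], "yaw": 0},
    {"jaw": 0.1, "slide": [0.05, 0.3, 0], "yaw": 0}
  ]
}}

```text
time_s: 20.55
position: [0.6338, 0.0894, 0.0303]
eef_rot: [0.719, 0.695, -0.0, 0.0]
wrist_force: [-0.8, -2.6, 0.6]
grip_width: 0.098
grip_force: 1.2
```

Call:
{"method": "servo_tool", "body": {
  "targets": [
    {"jaw": 0.1, "slide": [0, 0.1, 0], "yaw": 0},
    {"jaw": 0.1, "slide": [0.05, 0.2, 0], "yaw": 0}
  ]
}}

```text
time_s: 20.75
position: [0.6339, 0.0895, 0.0303]
eef_rot: [0.719, 0.695, -0.002, 0.001]
wrist_force: [-4.0, -9.5, 4.1]
grip_width: 0.101
grip_force: 5.2
```

Call:
{"method": "servo_tool", "body": {
  "targets": [
    {"jaw": 0.1, "slide": [0, 0.1, 0], "yaw": 0},
    {"jaw": 0.1, "slide": [0.05, 0.2, 0], "yaw": 0}
  ]
}}

```text
time_s: 20.95
position: [0.6339, 0.0896, 0.0303]
eef_rot: [0.719, 0.695, -0.004, 0.002]
wrist_force: [-4.9, -16.6, 5.8]
grip_width: 0.099
grip_force: 8.4
```

The end is already solid: the force rises with no movement, and there is also a force toward the rail. I'll retreat and do a final check.

Call:
{"method": "servo_tool", "body": {
  "targets": [
    {"jaw": 0.1, "slide": [-0.1, -1.5, 0], "yaw": 0},
    {"jaw": 0.1, "slide": [-0.4, -3.5, 0], "yaw": 0},
    {"jaw": 0.1, "slide": [-0.6, -5, 1], "yaw": 0},
    {"jaw": 0.1, "slide": [-0.6, -6, 5], "yaw": 0},
    {"jaw": 0.1, "slide": [-1, -7, 9], "yaw": 0},
    {"jaw": 0.1, "slide": [-1, -10, 13], "yaw": 0},
    {"jaw": 0.1, "slide": [-2, -14, 15], "yaw": 0},
    {"jaw": 0.1, "slide": [-2, -18, 15], "yaw": 0},
    {"jaw": 0.1, "slide": [-2, -22, 15], "yaw": 0},
    {"jaw": 0.1, "slide": [-2, -22, 15], "yaw": 0},
    {"jaw": 0.1, "slide": [-2, -22, 15], "yaw": 0}
  ]
}}

```text
time_s: 22.05
position: [0.6148, -0.1275, 0.1808]
eef_rot: [0.719, 0.695, 0.0, 0.0]
wrist_force: [0.0, 0.3, 0.0]
grip_width: 0.101
grip_force: 0.0
```

```bash
python3 - <<'E'
from h import *
snap('top','t6.png');print(state()['position'])
for n in('t5.png','t6.png'):
    f=load(n)['frame'].astype(int);d=load(n); red=f[...,0]-f[...,1]; F=[]
    for u in range(231,274):
        c=red[160:215,u]; k=np.where(c>50)[0]; b=k[-1]; F.append(px2w(d,u,160+b+(c[b]-50)/max(c[b]-c[b+1],1),0)[:2])
    w=np.array(F);p=np.polyfit(w[:,1],w[:,0],1)
    print(n,p.round(4),(np.polyval(p,[.1,.21])-(.6586+.037*np.array([.1,.21]))).round(4))
    for r in(180,190):
        c=red[r]; k=np.where(c[215:345]>60)[0]+215;b=k[-1]+(c[k[-1]]-60)/(c[k[-1]]-c[k[-1]+1]);print(px2w(d,b,r,.026).round(4)[:2])
E
```

```text
[ 0.61483661 -0.12649157  0.18073058]
t5.png [0.0327 0.6015] [-0.0575 -0.058 ]
[0.6378 0.0962]
[0.6114 0.0978]
t6.png [0.0355 0.601 ] [-0.0577 -0.0579]
[0.6378 0.0957]
[0.6114 0.0971]
```

```bash
python3 -c "
from cell import *
print(hand_in())"
```

```text
the job is handed in; nothing more can be done
None
```

The black-capped rack is flush against the long rail and snug against the end stop, pushed only with the fingers. It took about 22 s, the bystanders showed no movement in the pictures, and the hand is clear. The first sideways push left a gap of about 1–2 mm at the rail, so I pressed the rack back and tapped its end again before handing in.

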